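# Unclip the charged battery pack at the silversmith's bench

## Robot

A 6-joint arm with a two-finger parallel gripper is mounted at the origin on the work surface. World frame = base frame: x ahead of the robot, y to its left, z up, the work surface at z = 0. Lengths are in m, angles in rad, forces in N, time in s.
With the tool pointing down it reaches from about 0.4 to 0.825 m from the base axis. Payload 7 kg.
Tool frame: the origin (TCP) lies midway between the tips of the shut fingers; the grasp point (between the pads) lies hold_point_z behind it (hold_point_z is the distance from the TCP to the grasp point, in m); z points along the fingers, y is the line along which they close (so a half turn about z gives the same grasp; the last joint's range is limited). The gripper opens to 88 mm and grips with 3 to 60 N. Pads are 19 mm wide; open, the fingers measure 130 mm over their backs; the gripper's body (78 mm by 193 mm) begins 47 mm behind the grasp point.
Start: joints at [1.617, 0.359, 0.012, 0, -1.224, -0.288], TCP at [0.162, 0.655, 0.227] pointing down, gripper open.
Joint ranges: [-3.07, 3.07], [-1.43, 2.12], [-1.02, 1.25], [-3.03, 1.67], [-3.05, -0], [-3.03, 3.03]. Speed limits (rad/s): [2.39, 2.39, 3.01, 3.14, 3.14, 3.14].

## Interface

Orientations are given as [roll, pitch, yaw] about the fixed x, y, z axes, in that order (R = Rz(yaw) Ry(pitch) Rx(roll)).
In Python, from station import * gives the robot as it stands.
- The arm moves only by the tool apply_moves, never from a script. Its argument "steps" is a list of rows, each an object with "translation": the shift along the world's x, y, z scaled (see below), a list of three; "rotation": the turn, a rotation vector about the world's x, y, z scaled (see below), a list of three. A call has exactly 10 rows; each row is the pose to reach, as a shift and turn from the pose commanded when the call began; what a row does not reach only later rows make up. The controller multiplies each number of a shift by 250 mm and each number of a turn by 30 degrees. A row lasts 1/12 s, in which the tool goes at most 41.7 mm and 7.16 degrees, less where a joint would pass 70% of its speed; a pose out of reach is approached as far as the arm can. A call with a number of a shift or a turn outside -1 to 1 is refused whole. A call with a gripper value outside its range is refused whole. "jaw" is the closure, from -1 (fully open) to 1 (shut), so that 0 is half open, set as the call begins (left out, the last holds). The fingers move at their own pace and stop on an object; "newtons" is the grip in N (left out, the last holds). Time passes only in rows, so rows that repeat a pose let the fingers close, or fill a call up. It gives the time, the measured TCP pose, the force, the opening and the grip force at its end, in the units of the state.
- get_state(): the state, without advancing time (a new reading comes with each control period).
- grab_frame(name): name is "side" or "top" or "wrist"; returns the picture (480x640x3 uint8, blue, green, red); there is no depth.
- camera_model(name): a dict with "fx", "fy", "cx", "cy" (pixels), "xyz" and "rotation" of the camera in the world. Camera axes: x right, y down, z forward; pixel columns grow to the right and rows downward; lengths in m; the calibration is good to about 2 mm. A picture is of the moment at which its call begins: read the wrist's pose just before it. camera_model takes no time and is no camera call; for the wrist camera it gives the pose at the moment of the call.
- job_done(): hands the job in; it is judged then, once.
The state is a dict: "t": time; "q": joint angles; "qd": joint speeds; "joint_efforts": joint torques, N m; "eef_pos": TCP position; "ee_rot": TCP orientation; "force": force on the tool from outside, world axes, zero at the start; "moment": the same for the moment, N m; "width": finger opening in m; "gripper_force": force on a finger pad.
Only numpy, scipy, OpenCV 4.12 (cv2) and the standard library are available. Lean on these libraries where they do the work, as an engineer would, in place of code of your own. Each camera call takes 0.05 s, during which the arm holds its last target. There are 200 camera calls.

## Task

Two battery packs for the cordless hand engraver are clipped into their chargers; the one whose charger lamp is green is full. Pinch its two orange side buttons in together to unlatch it, lift it out keeping it upright, and stand it in the middle of the empty wooden tray, setting it down on the tray's floor before letting go so that it is not dropped.

Things in the scene. Friction and masses are not known exactly. Their poses are not given: they have to be found in the camera images.
- ready: The full pack: grey upright block 60 (x) by 40 (y) by 80 mm tall, 0.2-0.31 kg, in the charger with the GREEN lamp (an identical pack is in the RED one). Origin: centre of underside, z up. One orange button on each of its +y and -y faces, 26 wide (x) by 22 mm tall, centred 66 mm above the underside, free 9 mm proud (58 mm over both), pressed 2 mm (44 over both).
- ready_left (a joint): Travel of the +y face's button, m: 0 out, 0.007 fully in; sprung, 3 N rising to 6.5 N, springs back. Each button carries a hook at the pack's foot (8-16 mm above the underside, 7 mm out, flush when pressed) that catches under a lip of the charger: only with both pressed fully in does the pack lift out.
- ready_right (a joint): The same for the -y face's button. Charger: fixed white socket turned as the pack is, floor 8 mm above the table, walls 96 mm overall along y ending 33 mm above the table, 2.5 mm play around the pack; its lamp, a 50 by 18 mm bar, lies low on its base at the pack's +x side.
- tray: Empty fixed wooden tray, outside 130 (x) by 120 (y) by 18 mm high, walls and floor 6 mm thick. Origin: centre of underside, which lies on the table, z up. The pack fits at any yaw. Chargers and tray stand side by side in any order, middles at least 170 mm apart; nothing within 0.15 m of them is taller than the packs in their chargers (90 mm).

How it is judged:
By the outcome, as a careful person would: the job done as asked, in the order asked, and still so for the second after the job is handed in, with the robot touching nothing.
It also fails if it takes over 43 s, if anything falls off the work surface, if the arm or the gripper's body presses on something with over 40 N, if the wrist force passes 120 N, or if a joint passes its speed limit or range.

## Working session

There is one attempt and no reset: what is moved stays moved. The work goes in short steps, Python scripts to look and compute and a tool call to move; the robot and the scene stay as the last step left them, time stands still between calls to the robot, and variables do not carry over. Pictures are saved under pics/ and viewed, at most 10 in all, crops included, and the job is handed in when it is done.

Besides the shell and the picture viewer there is one more tool, called after ">>>" as name(argument=value, ...) on one line, values as JSON. apply_moves: Moves the arm, as the interface text tells. Shifts and turns lie within -1 to 1; 1 stands for 250 mm of shift or 30 degrees of turn. Its arguments: {"type":"object","properties":{"steps":{"type":"array"},"jaw":{"type":"number"},"newtons":{"type":"number"}},"required":["steps"]}

```bash
mkdir -p pics; python3 - <<'E'
from station import *
import cv2
s=get_state();print(s)
for n in("top","side"):
    cv2.imwrite(f"pics/{n}0.png",grab_frame(n));print(camera_model(n))
print(camera_model("wrist"))
import station;print([x for x in dir(station) if 'hold' in x], getattr(station,'hold_point_z',None))
E
ls
```

```text
{'t': 0.0, 'q': array([ 1.61705838e+00,  3.59393896e-01,  1.10753993e-02, -3.80107210e-04,
       -1.22409536e+00, -2.88115357e-01]), 'qd': array([ 1.43408665e-04,  1.31971886e-04, -8.55373232e-05,  4.71869699e-04,
        1.56873980e-03,  9.30965336e-04]), 'joint_efforts': array([ 8.90422180e-04, -5.82717454e+01,  2.93053311e+01,  6.99704066e+00,
        7.08638050e-03, -1.61672356e-04]), 'eef_pos': array([0.1615523 , 0.65488213, 0.22561995]), 'ee_rot': array([ 3.13994026e+00, -1.17065341e-04, -2.41982653e-01]), 'force': array([-0.18262019,  0.39675701, -0.4451482 ]), 'moment': array([ 0.00173233,  0.02083954, -0.01565991]), 'gripper_force': 0.0, 'width': 0.0877322803151738}
{'fx': 461.7307654408736, 'fy': 461.7307654408736, 'cx': 320.9644214355555, 'cy': 240.113032889916, 'xyz': array([ 0.43039772, -0.01496444,  0.86870132]), 'rotation': array([-3.01068868,  0.0114627 , -1.59876684])}
{'fx': 578.7274857348425, 'fy': 578.7274857348425, 'cx': 321.30898569367844, 'cy': 241.10093327100384, 'xyz': array([ 0.34999182, -0.75090402,  0.46145653]), 'rotation': array([-2.04441644, -0.00587953, -0.24978218])}
{'fx': 399.5578226114772, 'fy': 399.5578226114772, 'cx': 314.74403119813763, 'cy': 236.59999133103074, 'xyz': array([0.23172637, 0.63779377, 0.38382946]), 'rotation': array([ 2.86976754, -0.00299616, -1.81241582])}
['hold_point_z'] 0.0188
pics
```

View pics/top0.png

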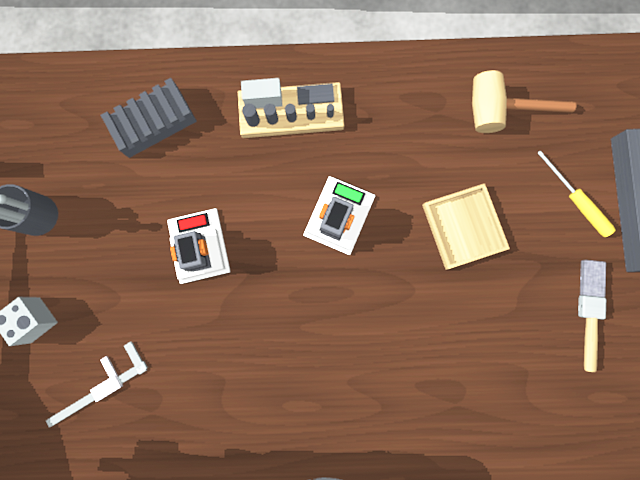

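View pics/side0.png

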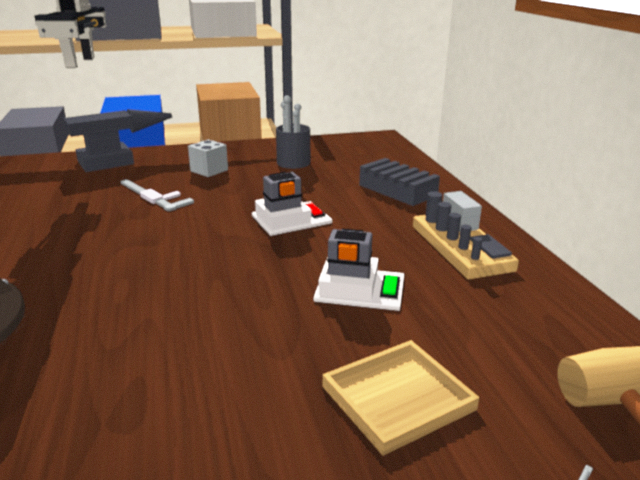

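The top view shows the green lamp at about (348,192), its pack at about (338,215) with orange buttons on either side, and the tray at about (466,226). The red charger is at about (195,245). In the side view, the green pack is the nearer of the two, at about (350,260).

```bash
cat > h.py <<'E'
import numpy as np, cv2
from scipy.spatial.transform import Rotation as Ro
def ray(c,px,z):
    px=np.atleast_2d(px).astype(float)
    d=np.c_[(px[:,0]-c['cx'])/c['fx'],(px[:,1]-c['cy'])/c['fy'],np.ones(len(px))]
    d=d@Ro.from_euler('xyz',c['rotation']).as_matrix().T
    return (c['xyz']+d*((z-c['xyz'][2])/d[:,2])[:,None])[:,:2]
def blobs(im,lo,hi,amin=15):
    m=cv2.inRange(cv2.cvtColor(im,cv2.COLOR_BGR2HSV),np.array(lo),np.array(hi))
    m=cv2.morphologyEx(m,cv2.MORPH_CLOSE,np.ones((3,3)))
    cs,_=cv2.findContours(m,cv2.RETR_EXTERNAL,cv2.CHAIN_APPROX_NONE)
    return [c for c in cs if cv2.contourArea(c)>=amin]
def rect(c,cnt,z):
    w=ray(c,cnt.reshape(-1,2),z)
    (x,y),(a,b),t=cv2.minAreaRect((w*1000).astype(np.float32)); return np.round([x,y,a,b,t],1)
GREEN=([50,100,80],[75,255,255]); ORANGE=([8,180,120],[20,255,255])
E
python3 - <<'E'
from h import *; from station import camera_model
im=cv2.imread('pics/top0.png'); c=camera_model('top')
for b in blobs(im,*GREEN): print('lamp',rect(c,b,.012),cv2.boundingRect(b))
for b in blobs(im,*ORANGE): print('or',rect(c,b,.080),cv2.boundingRect(b))
for b in blobs(im,[10,40,130],[30,170,255],1500): print('wood',rect(c,b,.018),cv2.boundingRect(b))
for b in blobs(im,[0,0,215],[180,30,255],300): print('white',rect(c,b,.006),cv2.boundingRect(b))
E
```

```text
lamp [632.5 -62.5  52.4  20.1  65.2] (335, 184, 28, 19)
or [528.6 195.5  28.4  12.7  12.8] (198, 239, 10, 17)
or [562.5 -57.1   7.2  32.2  65.7] (343, 214, 11, 18)
or [585.3 -14.    6.2  25.6  66.9] (320, 204, 8, 15)
wood [ 298.9  -15.7 1105.7  352.1   88.7] (29, 275, 611, 205)
wood [ 708.6   -8.8 1246.9  452.6   90. ] (0, 39, 640, 237)
white [293.2 414.9  63.  194.3  29.8] (50, 342, 96, 83)
white [409.6 566.9  65.1  64.9  37.1] (0, 297, 37, 49)
white [ 438.3 -507.    48.4  105.1   80.5] (578, 261, 28, 58)
white [541.2 225.8 126.   98.6  11.8] (167, 208, 63, 76)
white [591.9 -43.6  96.7 126.2  65.1] (303, 176, 72, 79)
white [849.8 103.5  37.5  76.2   3.1] (241, 78, 39, 21)
white [9.773e+02 5.771e+02 6.750e+01 1.045e+02 4.000e-01] (0, 20, 52, 33)
white [973.6 -54.2 833.   84.4  88. ] (130, 8, 417, 40)
```

>>> apply_moves(steps=[{"translation": [0.06,-0.1,0],"rotation": [0,0,0]},{"translation": [0.12,-0.2,0],"rotation": [0,0,0]},{"translation": [0.18,-0.3,0],"rotation": [0,0,0]},{"translation": [0.24,-0.4,0],"rotation": [0,0,0]},{"translation": [0.3,-0.5,0],"rotation": [0,0,0]},{"translation": [0.36,-0.6,0],"rotation": [0,0,0]},{"translation": [0.42,-0.7,0],"rotation": [0,0,0]},{"translation": [0.48,-0.8,0],"rotation": [0,0,0]},{"translation": [0.54,-0.9,0],"rotation": [0,0,0]},{"translation": [0.56,-0.94,0],"rotation": [0,0,0]}], jaw=-1, newtons=30)

```text
t: 0.93
eef_pos: [0.3025, 0.4174, 0.2265]
ee_rot: [3.141, 0.0, -0.243]
force: [-0.5, -0.0, -0.3]
width: 0.0876
gripper_force: 0.0
```

>>> apply_moves(steps=[{"translation": [0.06,-0.1,0],"rotation": [0,0,-0.04]},{"translation": [0.12,-0.2,0],"rotation": [0,0,-0.08]},{"translation": [0.18,-0.3,0],"rotation": [0,0,-0.12]},{"translation": [0.24,-0.4,0],"rotation": [0,0,-0.16]},{"translation": [0.3,-0.5,0],"rotation": [0,0,-0.2]},{"translation": [0.36,-0.6,0],"rotation": [0,0,-0.24]},{"translation": [0.42,-0.7,0],"rotation": [0,0,-0.28]},{"translation": [0.48,-0.8,0],"rotation": [0,0,-0.32]},{"translation": [0.54,-0.9,0],"rotation": [0,0,-0.36]},{"translation": [0.56,-0.94,0],"rotation": [0,0,-0.37]}])

```text
t: 1.77
eef_pos: [0.4425, 0.1831, 0.2263]
ee_rot: [3.141, 0.0, -0.438]
force: [-0.2, 0.7, -0.3]
width: 0.0876
gripper_force: 0.0
```

>>> apply_moves(steps=[{"translation": [0.06,-0.1,0],"rotation": [0,0,0]},{"translation": [0.12,-0.2,0],"rotation": [0,0,0]},{"translation": [0.18,-0.3,0],"rotation": [0,0,0]},{"translation": [0.24,-0.4,0],"rotation": [0,0,0]},{"translation": [0.3,-0.5,0],"rotation": [0,0,0]},{"translation": [0.36,-0.6,0],"rotation": [0,0,0]},{"translation": [0.42,-0.7,0],"rotation": [0,0,0]},{"translation": [0.48,-0.8,0],"rotation": [0,0,0]},{"translation": [0.53,-0.88,0],"rotation": [0,0,0]},{"translation": [0.53,-0.88,0],"rotation": [0,0,0]}])

```text
t: 2.6
eef_pos: [0.5756, -0.0373, 0.2256]
ee_rot: [3.14, 0.001, -0.438]
force: [0.2, 0.5, 0.5]
width: 0.0874
gripper_force: 0.0
```

```bash
python3 - <<'E'
from h import *; from station import *
s=get_state();print(s['t'],s['eef_pos'],np.degrees(s['ee_rot']),s['q'])
c=camera_model('wrist');im=grab_frame('wrist');cv2.imwrite('pics/w1.png',im)
for b in blobs(im,*ORANGE,60): print('or',rect(c,b,.080),cv2.boundingRect(b))
for b in blobs(im,*GREEN,60): print('lamp',rect(c,b,.012),cv2.boundingRect(b))
t=ray(camera_model('top'),[[424,203],[486,184],[510,244],[446,269]],.018);print(t,t.mean(0))
E
```

```text
2.6 [ 0.57564275 -0.03727072  0.22564981] [ 1.79924341e+02  3.35281776e-02 -2.50890096e+01] [ 2.74721902e-01  1.99546520e-01 -2.10676189e-01  6.71974690e-04
 -1.16187983e+00  8.57921398e-01]
or [587.5 -15.    7.1  24.9  63.8] (277, 204, 10, 32)
or [567.4 -60.6   7.8  27.2  63.5] (340, 201, 11, 35)
lamp [633.6 -63.7  50.8  17.5  64.9] (285, 125, 57, 21)
[[ 0.60704593 -0.20326941]
 [ 0.63988931 -0.32160405]
 [ 0.5250982  -0.35728883]
 [ 0.48234356 -0.23652645]] [ 0.56359425 -0.27967219]
```

View pics/w1.png

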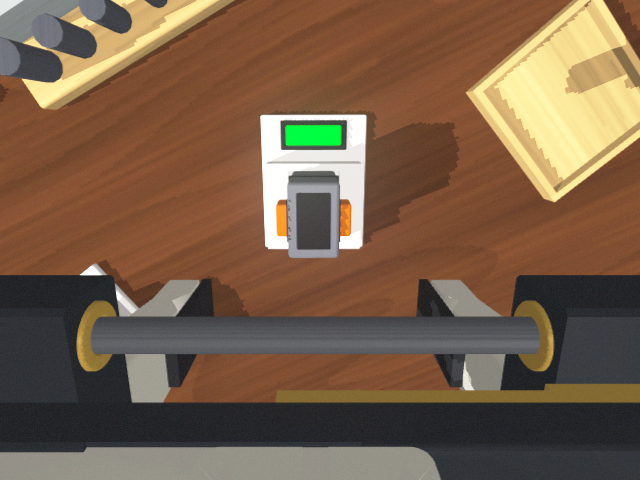

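The wrist view shows the pack at about (315,218), with buttons at (282,220) and (345,218) and the lamp at (315,135). It is well aligned with the jaws. The pack measures (0.576,-0.037), which is where the tool already is.

>>> apply_moves(steps=[{"translation": [0,0,-0.1],"rotation": [0,0,0]},{"translation": [0,0,-0.2],"rotation": [0,0,0]},{"translation": [0,0,-0.3],"rotation": [0,0,0]},{"translation": [0,0,-0.39],"rotation": [0,0,0]},{"translation": [0,0,-0.47],"rotation": [0,0,0]},{"translation": [0,0,-0.54],"rotation": [0,0,0]},{"translation": [0,0,-0.6],"rotation": [0,0,0]},{"translation": [0,0,-0.65],"rotation": [0,0,0]},{"translation": [0,0,-0.68],"rotation": [0,0,0]},{"translation": [0,0,-0.68],"rotation": [0,0,0]}])

```text
t: 3.48
eef_pos: [0.5729, -0.0341, 0.0549]
ee_rot: [3.14, 0.002, -0.435]
force: [-0.3, 0.3, 0.3]
width: 0.0873
gripper_force: 0.0
```

```bash
python3 - <<'E'
from h import *; from station import *
cv2.imwrite('pics/s1.png',cv2.resize(grab_frame('side')[200:330,270:430],(800,600)))
s=get_state();print(s['eef_pos'],s['force'])
E
```

```text
[ 0.57360576 -0.03415664  0.0560718 ] [-0.52767457  0.35933205 -0.63253664]
```

View pics/s1.png

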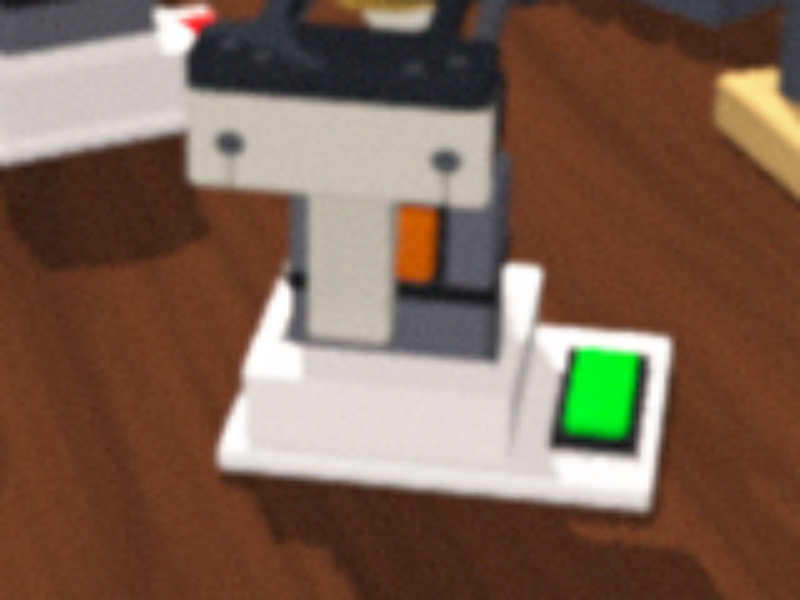

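The side crop shows the finger at about x=352 px and the button's middle at about 394. The finger is around 5 mm too far towards the pack's -x, and its height is good. I'll shift it and pinch.

>>> apply_moves(steps=[{"translation": [0.02,-0.01,0],"rotation": [0,0,0]},{"translation": [0.02,-0.01,0],"rotation": [0,0,0]},{"translation": [0.02,-0.01,0],"rotation": [0,0,0]},{"translation": [0.02,-0.01,0],"rotation": [0,0,0]},{"translation": [0.02,-0.01,0],"rotation": [0,0,0]},{"translation": [0.02,-0.01,0],"rotation": [0,0,0]},{"translation": [0.02,-0.01,0],"rotation": [0,0,0]},{"translation": [0.02,-0.01,0],"rotation": [0,0,0]},{"translation": [0.02,-0.01,0],"rotation": [0,0,0]},{"translation": [0.02,-0.01,0],"rotation": [0,0,0]}])

```text
t: 4.37
eef_pos: [0.5791, -0.0371, 0.0566]
ee_rot: [3.142, 0.0, -0.436]
force: [0.3, -1.4, -0.3]
width: 0.0876
gripper_force: 0.0
```

>>> apply_moves(steps=[{"translation": [0,0,0],"rotation": [0,0,0]},{"translation": [0,0,0],"rotation": [0,0,0]},{"translation": [0,0,0],"rotation": [0,0,0]},{"translation": [0,0,0],"rotation": [0,0,0]},{"translation": [0,0,0],"rotation": [0,0,0]},{"translation": [0,0,0],"rotation": [0,0,0]},{"translation": [0,0,0],"rotation": [0,0,0]},{"translation": [0,0,0],"rotation": [0,0,0]},{"translation": [0,0,0],"rotation": [0,0,0]},{"translation": [0,0,0],"rotation": [0,0,0]}], jaw=1, newtons=30)

```text
t: 5.2
eef_pos: [0.5791, -0.0374, 0.0571]
ee_rot: [3.141, -0.0, -0.435]
force: [-3.0, -0.7, 5.0]
width: 0.0409
gripper_force: 30.0
```

The width of 40.9 mm is less than the expected 44, so I'll look before lifting.

```bash
python3 - <<'E'
from h import *; from station import *
a=cv2.resize(grab_frame('side')[200:330,270:430],(400,325),interpolation=cv2.INTER_CUBIC)
b=cv2.resize(grab_frame('wrist')[230:400,200:410],(400,325),interpolation=cv2.INTER_CUBIC)
cv2.imwrite('pics/s2.png',np.hstack([a,b]))
s=get_state();print(s['eef_pos'],s['force'],s['moment'],s['width'])
E
```

```text
[ 0.57912563 -0.03742679  0.05712578] [-1.70637254 -0.46118651  5.27253449] [-0.40940079  0.71863238  0.00603422] 0.040875317810400116
```

View pics/s2.png

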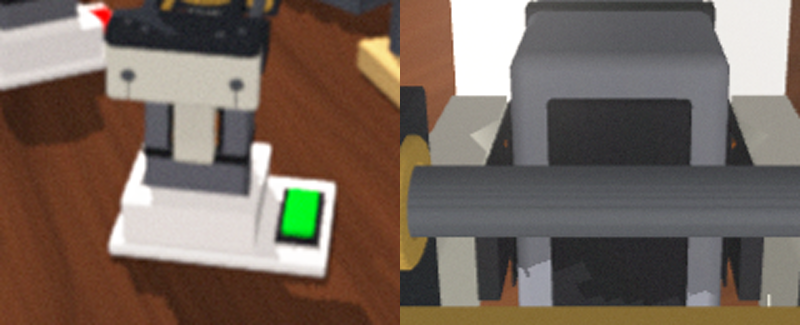

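The finger is centred on the pack and both buttons look pushed in. I'll try a small lift and watch the force.

>>> apply_moves(steps=[{"translation": [0,0,0.005],"rotation": [0,0,0]},{"translation": [0,0,0.01],"rotation": [0,0,0]},{"translation": [0,0,0.015],"rotation": [0,0,0]},{"translation": [0,0,0.02],"rotation": [0,0,0]},{"translation": [0,0,0.025],"rotation": [0,0,0]},{"translation": [0,0,0.03],"rotation": [0,0,0]},{"translation": [0,0,0.035],"rotation": [0,0,0]},{"translation": [0,0,0.04],"rotation": [0,0,0]},{"translation": [0,0,0.04],"rotation": [0,0,0]},{"translation": [0,0,0.04],"rotation": [0,0,0]}])

```text
t: 6.13
eef_pos: [0.5792, -0.0372, 0.0667]
ee_rot: [-3.141, -0.0, -0.436]
force: [1.5, -0.4, -2.2]
width: 0.0405
gripper_force: 30.0
```

```bash
python3 - <<'E'
from h import *; from station import *
s=get_state();print(s['eef_pos'],s['force'],s['moment'],s['width'],s['gripper_force'])
E
```

```text
[ 0.57918122 -0.03715953  0.06665175] [ 1.52723575 -0.39888712 -2.15254935] [-0.01814962  0.01755873  0.01300522] 0.04046293461027994 29.999543130397797
```

The pack is out of the latch and its weight (about 2.2 N) hangs on the gripper. I'll lift it clear and refine the tray position.

>>> apply_moves(steps=[{"translation": [0,0,0.04],"rotation": [0,0,0]},{"translation": [0,0,0.08],"rotation": [0,0,0]},{"translation": [0,0,0.12],"rotation": [0,0,0]},{"translation": [0,0,0.16],"rotation": [0,0,0]},{"translation": [0,0,0.2],"rotation": [0,0,0]},{"translation": [0,0,0.24],"rotation": [0,0,0]},{"translation": [0,0,0.28],"rotation": [0,0,0]},{"translation": [0,0,0.32],"rotation": [0,0,0]},{"translation": [0,0,0.32],"rotation": [0,0,0]},{"translation": [0,0,0.32],"rotation": [0,0,0]}])

```text
t: 6.97
eef_pos: [0.5795, -0.037, 0.1473]
ee_rot: [-3.141, -0.001, -0.436]
force: [-0.1, -0.2, -3.2]
width: 0.0403
gripper_force: 30.0
```

```bash
python3 - <<'E'
from h import *; from station import *
for n,(x0,y0,x1,y1) in dict(top=(410,175,525,280),side=(310,335,490,460)).items():
    im=cv2.imread(f'pics/{n}0.png');c=camera_model(n)
    roi=im[y0:y1,x0:x1]; m=cv2.threshold(roi[:,:,1],110 if n=='top' else 90,255,cv2.THRESH_BINARY)[1]
    k=max(cv2.findContours(m,cv2.RETR_EXTERNAL,cv2.CHAIN_APPROX_NONE)[0],key=cv2.contourArea)+[x0,y0]
    q=cv2.approxPolyDP(cv2.convexHull(k),5,True).reshape(-1,2); print(n,cv2.contourArea(k),q.tolist(),rect(c,k,.018)); print(ray(c,q,.018).round(4).tolist())
q=ray(camera_model('side'),[[411,344],[323,384],[386,433],[477,397]],.018);print(q,q.mean(0))
s=get_state();print(s['eef_pos'],s['ee_rot'],s['force'],s['width'])
E
```

```text
top 4685.0 [[484, 183], [509, 248], [445, 269], [422, 204]] [ 562.  -276.6  132.2  127.3   16.5]
[[0.6419, -0.318], [0.5177, -0.3548], [0.4824, -0.2347], [0.6053, -0.1994]]
side 10210.0 [[412, 340], [478, 396], [477, 407], [382, 454], [323, 387], [322, 374]] [ 560.  -286.8  142.3  134.4   16.4]
[[0.61, -0.2053], [0.642, -0.3181], [0.6327, -0.3334], [0.5112, -0.3699], [0.4792, -0.2626], [0.4836, -0.2409]]
[[ 0.60562069 -0.21266974]
 [ 0.48045546 -0.25780662]
 [ 0.52440585 -0.34496306]
 [ 0.64014462 -0.3192693 ]] [ 0.56265665 -0.28367718]
[ 0.57946491 -0.03702111  0.1472647 ] [-3.14059528e+00 -1.03054948e-03 -4.35576405e-01] [-0.11139511 -0.17315934 -3.2190312 ] 0.04033861629093071
```

>>> apply_moves(steps=[{"translation": [-0.005,-0.06,0],"rotation": [0,0,0]},{"translation": [-0.013,-0.18,0],"rotation": [0,0,0]},{"translation": [-0.022,-0.3,0],"rotation": [0,0,0]},{"translation": [-0.031,-0.43,0],"rotation": [0,0,0]},{"translation": [-0.04,-0.56,0],"rotation": [0,0,0]},{"translation": [-0.05,-0.69,0],"rotation": [0,0,0]},{"translation": [-0.058,-0.81,0],"rotation": [0,0,0]},{"translation": [-0.065,-0.9,0],"rotation": [0,0,0]},{"translation": [-0.07,-0.95,0],"rotation": [0,0,0]},{"translation": [-0.07,-0.97,0],"rotation": [0,0,0]}])

```text
t: 7.8
eef_pos: [0.5607, -0.2814, 0.1454]
ee_rot: [3.141, 0.002, -0.438]
force: [-0.2, 0.7, -2.4]
width: 0.0405
gripper_force: 30.0
```

>>> apply_moves(steps=[{"translation": [0,0,-0.03],"rotation": [0,0,0]},{"translation": [0,0,-0.07],"rotation": [0,0,0]},{"translation": [0,0,-0.11],"rotation": [0,0,0]},{"translation": [0,0,-0.15],"rotation": [0,0,0]},{"translation": [0,0,-0.19],"rotation": [0,0,0]},{"translation": [0,0,-0.23],"rotation": [0,0,0]},{"translation": [0,0,-0.26],"rotation": [0,0,0]},{"translation": [0,0,-0.28],"rotation": [0,0,0]},{"translation": [0,0,-0.28],"rotation": [0,0,0]},{"translation": [0,0,-0.28],"rotation": [0,0,0]}])

```text
t: 8.63
eef_pos: [0.5617, -0.2797, 0.0764]
ee_rot: [3.141, 0.0, -0.435]
force: [-0.9, 0.5, -2.3]
width: 0.0403
gripper_force: 30.0
```

```bash
python3 - <<'E'
from h import *; from station import *
a=cv2.resize(grab_frame('side')[300:460,300:500],(500,400),interpolation=cv2.INTER_CUBIC)
cv2.imwrite('pics/s3.png',a)
s=get_state();print(s['t'],s['eef_pos'],s['force'],s['moment'],s['width'])
E
```

```text
8.6833 [ 0.56195627 -0.27979907  0.0768627 ] [ 0.12465387  0.28946791 -3.07406913] [-0.00717113 -0.03478634  0.02778324] 0.040496634634738855
```

View pics/s3.png

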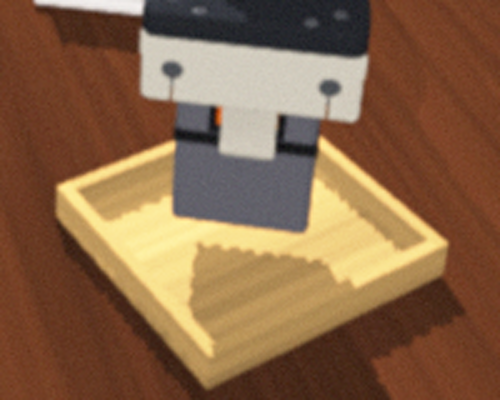

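The pack hangs upright over the tray's middle, its foot about 20 mm above the floor. I'll lower it slowly until it touches.

>>> apply_moves(steps=[{"translation": [0,0,-0.01],"rotation": [0,0,0]},{"translation": [0,0,-0.02],"rotation": [0,0,0]},{"translation": [0,0,-0.03],"rotation": [0,0,0]},{"translation": [0,0,-0.04],"rotation": [0,0,0]},{"translation": [0,0,-0.05],"rotation": [0,0,0]},{"translation": [0,0,-0.056],"rotation": [0,0,0]},{"translation": [0,0,-0.062],"rotation": [0,0,0]},{"translation": [0,0,-0.068],"rotation": [0,0,0]},{"translation": [0,0,-0.072],"rotation": [0,0,0]},{"translation": [0,0,-0.072],"rotation": [0,0,0]}])

```text
t: 9.52
eef_pos: [0.5615, -0.2796, 0.0583]
ee_rot: [3.141, 0.0, -0.436]
force: [-0.2, 0.5, -3.0]
width: 0.0405
gripper_force: 30.0
```

>>> apply_moves(steps=[{"translation": [0,0,-0.002],"rotation": [0,0,0]},{"translation": [0,0,-0.004],"rotation": [0,0,0]},{"translation": [0,0,-0.006],"rotation": [0,0,0]},{"translation": [0,0,-0.008],"rotation": [0,0,0]},{"translation": [0,0,-0.01],"rotation": [0,0,0]},{"translation": [0,0,-0.012],"rotation": [0,0,0]},{"translation": [0,0,-0.012],"rotation": [0,0,0]},{"translation": [0,0,-0.012],"rotation": [0,0,0]},{"translation": [0,0,-0.012],"rotation": [0,0,0]},{"translation": [0,0,-0.012],"rotation": [0,0,0]}])

```text
t: 10.35
eef_pos: [0.5617, -0.2797, 0.0556]
ee_rot: [-3.142, -0.0, -0.436]
force: [0.3, -0.1, -2.6]
width: 0.0404
gripper_force: 30.0
```

>>> apply_moves(steps=[{"translation": [0,0,-0.001],"rotation": [0,0,0]},{"translation": [0,0,-0.002],"rotation": [0,0,0]},{"translation": [0,0,-0.003],"rotation": [0,0,0]},{"translation": [0,0,-0.004],"rotation": [0,0,0]},{"translation": [0,0,-0.005],"rotation": [0,0,0]},{"translation": [0,0,-0.006],"rotation": [0,0,0]},{"translation": [0,0,-0.006],"rotation": [0,0,0]},{"translation": [0,0,-0.006],"rotation": [0,0,0]},{"translation": [0,0,-0.006],"rotation": [0,0,0]},{"translation": [0,0,-0.006],"rotation": [0,0,0]}])

```text
t: 11.18
eef_pos: [0.5618, -0.2798, 0.0551]
ee_rot: [3.141, -0.001, -0.435]
force: [-3.2, 1.9, 5.9]
width: 0.0408
gripper_force: 30.0
```

The pack is on the floor: the force changed from -2.6 N to +5.9 N. I'll open the jaws, then retreat upwards.

>>> apply_moves(steps=[{"translation": [0,0,0],"rotation": [0,0,0]},{"translation": [0,0,0],"rotation": [0,0,0]},{"translation": [0,0,0],"rotation": [0,0,0]},{"translation": [0,0,0],"rotation": [0,0,0]},{"translation": [0,0,0],"rotation": [0,0,0]},{"translation": [0,0,0],"rotation": [0,0,0]},{"translation": [0,0,0],"rotation": [0,0,0]},{"translation": [0,0,0],"rotation": [0,0,0]},{"translation": [0,0,0],"rotation": [0,0,0]},{"translation": [0,0,0],"rotation": [0,0,0]}], jaw=-1)

```text
t: 12.02
eef_pos: [0.5616, -0.2796, 0.054]
ee_rot: [-3.142, 0.0, -0.436]
force: [-0.4, -0.2, -1.1]
width: 0.0875
gripper_force: 0.0
```

>>> apply_moves(steps=[{"translation": [0,0,0.02],"rotation": [0,0,0]},{"translation": [0,0,0.06],"rotation": [0,0,0]},{"translation": [0,0,0.12],"rotation": [0,0,0]},{"translation": [0,0,0.2],"rotation": [0,0,0]},{"translation": [0,0,0.28],"rotation": [0,0,0]},{"translation": [0,0,0.36],"rotation": [0,0,0]},{"translation": [0,0,0.44],"rotation": [0,0,0]},{"translation": [0,0,0.5],"rotation": [0,0,0]},{"translation": [0,0,0.5],"rotation": [0,0,0]},{"translation": [0,0,0.5],"rotation": [0,0,0]}])

```text
t: 12.85
eef_pos: [0.5622, -0.2798, 0.1811]
ee_rot: [-3.141, -0.003, -0.436]
force: [-0.2, -0.1, -0.4]
width: 0.0876
gripper_force: 0.0
```

```bash
python3 - <<'E'
from h import *; from station import *
c=camera_model('wrist');w=grab_frame('wrist');sd=grab_frame('side')
cv2.imwrite('pics/f.png',np.hstack([cv2.resize(w,(400,300)),cv2.resize(sd[230:470,250:570],(400,300))]))
for b in blobs(w,*ORANGE,60): print('or',rect(c,b,.078),cv2.boundingRect(b))
s=get_state();print(s['t'],s['eef_pos'],s['force'],s['width'])
E
```

```text
or [ 554.7 -304.9    7.5   37.2   66.3] (347, 204, 12, 54)
or [ 575.4 -259.6    8.2   37.8   63.9] (273, 204, 13, 55)
12.95 [ 0.56124286 -0.27946924  0.17895202] [ 0.11087074 -0.50788748 -0.27140963] 0.08759961137014288
```

View pics/f.png

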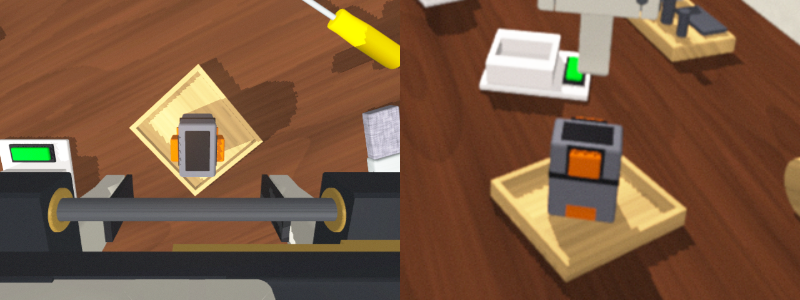

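The pack stands upright in the tray's middle: left view (198,148), right view (583,190). The jaws are clear of it and the charger is empty.

```bash
python3 -c "from station import *; print(job_done())"
```

```text
the job is handed in; nothing more can be done
None
```

The full pack from the green-lamp charger was unlatched, lifted out upright, set down on the tray's floor at about its middle and released; the job was handed in at about 13 s with the gripper clear, and no verdict was returned.

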